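Push the tube rack home against rail and stop

TASK

Get the empty white tube rack into its loading position by pushing it along the bench top, without lifting or tipping it: first push its long side back flat against the long aluminium rail, then slide it along the rail until its end meets the short stop block, so that it sits flush against both. The stop block may be at either end of the rail; leave the petri dish at the other end and all the other things where they are.

Things in the scene. Friction and masses are not known exactly. Their poses are not given: they have to be found in the camera images.
- rack: White open-lattice rack for small tubes, empty and loose, 82 (x) x 160 (y) x 60 (z) mm, about 0.2 kg. Origin: centre of its underside; z up. Its two ends (faces across y) are full-height plates, 4 mm thick; its long sides (faces across x) have cross bars at 25-29 and 52-56 mm height and a 3 mm floor, open between them. It stands a few cm on the robot's side of the rail, between the stop and the petri dish, somewhat askew; it is the same either way round.
- rail: Straight aluminium bar fixed on the bench, 12 mm thick (x), 500 mm long (y), 35 mm high, small dark screw heads on top. Origin: on the bench, at the middle of the length of its front face (the face toward the robot, x = 0 in its frame); x points into the bar, away from the robot, y along the bar to the robot's left, z up. The rack's long side is to touch the front face, so the rack's origin is then at x = -41 mm in this frame.
- stop: Stop block fixed on the bench, aluminium, 84 (x) x 24 (y) x 35 mm high, two dark screw heads on top. Origin: centre of its underside; axes parallel to the rail's. It stands across the rail near the rail's left end or right end (225 mm from the rail's middle, at y positive or negative in the rail's frame), on the robot's side of it. With the rack's end against it the rack's origin is 92 mm from its origin along y.
- petri: White closed petri dish, 57 mm diameter, 14 mm high, near the rail's end opposite to the stop; origin: centre of its underside. Loose bystander, leave it where it stands.
- vial: Small capped vial, 22 mm diameter, 54 mm high, in front of the rail's left end; origin: centre of its underside. Loose bystander, leave it where it stands.
- vial_b: Small capped vial like the other, 22 mm diameter, 54 mm high, in front of the rail's right end; origin: centre of its underside. Loose bystander, leave it where it stands.
- bottle: Amber bottle with a screw cap, 49 mm diameter, 111 mm high, behind and beyond the rail's right end; origin: centre of its underside. Loose bystander, leave it where it stands.

How it is judged:
On the way, in this order (a step that is already met when the one before it is completed fails the run):
1. the rack's long side lies flat against the rail, its end still away from the stop (x of rack in the frame of rail between -0.047 and -0.035 m and angle between the y axis of rack and the y axis of rail, either way round below 0.07 rad and height (world z) of rack below 0.006 m and (y of rack in the frame of stop above 0.105 m or y of rack in the frame of stop below -0.105 m)), for 0.1 s.
2. the rack's end has come against the stop (y of rack in the frame of stop between -0.097 and 0.097 m), for 0.1 s.
At the end, for the whole second after the job is handed in: The rack stands flat and at rest on the bench, its long side within 4 mm of the rail and parallel to it within 0.03 rad, its end within 4 mm of the stop block (x of rack in the frame of rail between -0.045 and -0.036 m and y of rack in the frame of stop between -0.096 and 0.096 m and y of rack in the frame of rail between -0.15 and 0.15 m and angle between the y axis of rack and the y axis of rail, either way round below 0.03 rad and height (world z) of rack between -0.004 and 0.004 m and angle between rack's own z axis and vertical below 0.03 rad and linear speed of rack below 0.01 m/s); the robot touches nothing.
It fails at once if the rack is lifted off the bench (height (world z) of rack above 0.008 m).
It fails at once if the rack is tipped (angle between rack's own z axis and vertical above 0.1 rad).
It fails at once if another thing on the bench is moved (distance of any of petri, vial, vial_b, bottle from where it was at the start of the episode above 0.015 m).
It also fails if it takes over 61 s, if anything falls off the work surface, if the arm or the gripper's body presses on something with over 40 N, if the wrist force passes 120 N, or if a joint passes its speed limit or range.

ROBOT

A 7-joint arm with a two-finger parallel gripper is mounted at the origin on a cart in front of the work surface, level with it; the furniture and walls round the work are solid. World frame = base frame: x ahead of the robot, y to its left, z up, the work surface at z = 0. Lengths are in m, angles in rad, forces in N, time in s.
With the tool pointing down it reaches from about 0.35 to 0.775 m from the base axis. Payload 3.1 kg.
Tool frame: the origin (TCP) lies at the very end of the fingers, on their centre line; the grasp point (between the pads) lies grasp_offset behind it (grasp_offset is the distance from the TCP to the grasp point, in m); z points along the fingers, y is the line along which they close (so a half turn about z gives the same grasp; the last joint's range is limited). The gripper opens to 85 mm and grips with 20 to 120 N. Pads are 22 mm wide; open, the fingers measure 114 mm over their backs; the gripper's body (76 mm by 85 mm) begins 54 mm behind the grasp point. The pads swing forward as they close: fully open they stand 13 mm farther back than shut.
Start: joints at [-1.29, 0.311, 0.014, 1.512, -0.004, 1.319, -0.027], TCP at [0.174, 0.522, 0.231] pointing down, gripper open.
Joint ranges: [-2.7, 2.7], [-0.3, 1.91], [-1.27, 1.3], [0.12, 2.57], [-1.44, 4.58], [0.2, 2.03], [-3.05, 3.05]. Speed limits (rad/s): [2.79, 2.79, 3.14, 3.14, 3.14, 3.14, 3.14].

INTERFACE

Orientations are given as a unit quaternion [x, y, z, w].
In Python, from rig import * gives the robot as it stands.
- The arm moves only by the tool arm_command, never from a script. Its argument "moves" is a list that holds one entry, the list of rows, each a list of 6 numbers: the shift along the world's x, y, z in cm, then the turn, a rotation vector about the world's x, y, z in rad. A call has 1 to 5 rows; each row shifts and turns the commanded pose from where the row before left it; what a row does not reach is not made up. A row lasts 1/10 s, in which the tool goes at most 50 mm and 8.59 degrees, less where a joint would pass 70% of its speed; a pose out of reach is approached as far as the arm can. A call with a gripper value outside its range is refused whole. "hand" is the finger opening in cm, from 0 to 8.54, set as the call begins (left out, the last holds). The fingers move at their own pace and stop on an object; "force" is the grip in N (left out, the last holds). Time passes only in rows, so rows that do not move let the fingers close. It gives the time, the measured TCP pose, the force, the opening and the grip force at its end, in the units of the state.
- get_state(): the state, without advancing time (a new reading comes with each control period).
- get_image(name): name is "scene" or "side" or "wrist"; returns a dict with "pixels" (420x560x3 uint8, blue, green, red), "fx", "fy", "cx", "cy" (pixels), "k1" (the pictures are not rectified: a ray, as slopes to the right and down, at radius r is drawn at 1 + k1 r^2 times it, then the intrinsics apply), "world_to_cam" (4x4, takes a point from world to camera coordinates). Camera axes: x right, y up, looking along -z (the intrinsics and any distortion apply to the point x, -y, -z); pixel columns grow to the right and rows downward; lengths in m; the calibration is good to about 2 mm. A picture is of the moment at which its call begins. There is no depth.
- close_job(): hands the job in; it is judged then, once.
Trained networks look in the newest picture that a camera, given by its name, has taken for a name from the list of things; names that differ only in an ending like _2 or _b are one class to them, and where a whole thing is asked for, a point or a joint stands for the part that bears it (a point fixed in the world has none). Each returns a list of dicts, best first, with "score" (0 to 1); they miss things now and then, are a little off and sometimes report something else, mostly with a low value. They report only what shows in the picture. A call takes as long as a camera call.
- find_in(target, camera): "pixel" ([row, column] in pixels, amid what is visible of it).
The state is a dict: "t": time; "q": joint angles; "dq": joint speeds; "joint_torque": joint torques, N m; "tool_pos": TCP position; "ee_rot": TCP orientation; "contact_force": force on the tool from outside, world axes, zero at the start; "wrist_torque": the same for the moment, N m; "grip_width": opening from 0.0 (shut) to 1.0 (fully open); "finger_force": force on a finger pad.
Only numpy, scipy, OpenCV 4.12 (cv2) and the standard library are available. Lean on these libraries where they do the work, as an engineer would, in place of code of your own. Each camera call takes 0.05 s, during which the arm holds its last target. There are 200 camera calls.

## Working session

There is one attempt and no reset: what is moved stays moved. The work goes in short steps, Python scripts to look and compute and a tool call to move; the robot and the scene stay as the last step left them, time stands still between calls to the robot, and variables do not carry over. Pictures are saved under pics/ and viewed, at most 10 in all, crops included, and the job is handed in when it is done.

Besides the shell and the picture viewer there is one more tool, called after "Emit:" as a command line: name --argument value ..., lists and objects as JSON in quotes. arm_command: Moves the arm, as the interface text tells. Its arguments: {"type":"object","properties":{"moves":{"type":"array","items":{"type":"array","items":{"type":"array","items":{"type":"number"}}}},"hand":{"type":"number"},"force":{"type":"number"}},"required":["moves"]}

```bash
mkdir -p pics; ls
cat > h.py <<'E'
from rig import *
import numpy as np, cv2
def ray(im,px):
    r,c=px
    K=np.array([[im["fx"],0,im["cx"]],[0,im["fy"],im["cy"]],[0,0,1.]])
    u=np.array([(c-im["cx"])/im["fx"],(r-im["cy"])/im["fy"]]);d=u.copy()
    for _ in range(20): u=d/(1+im["k1"]*(u@u))
    W=np.linalg.inv(np.array(im["world_to_cam"]))
    return W[:3,3],W[:3,:3]@np.array([u[0],-u[1],-1])
def at(im,px,z):
    o,d=ray(im,px);return (o+d*(z-o[2])/d[2]).round(4)
def proj(im,p):
    q=(np.array(im["world_to_cam"])@np.append(p,1))[:3];u=np.array([q[0],-q[1]])/-q[2]
    u=u*(1+im["k1"]*(u@u));return [im["fy"]*u[1]+im["cy"],im["fx"]*u[0]+im["cx"]]
E
python3 - <<'E'
from h import *
for n in("scene","side"):
    im=get_image(n);cv2.imwrite(f"pics/{n}0.png",im["pixels"])
    print(n,ray(im,(210,280)))
    for t in("rack","rail","stop","petri","vial","bottle"):
        for f in find_in(t,n)[:2]: print(t,f["pixel"],round(f["score"],2),at(im,f["pixel"],.03))
print(get_state())
E
```

```text
pics
scene (array([-0.44101038,  0.3587629 ,  0.66661428]), array([ 0.72805201, -0.47543078, -0.49395699]))
rack [225.9, 231.3] 0.74 [ 0.4961 -0.1047  0.03  ]
rail [203.7, 187.9] 0.71 [ 0.6662 -0.0587  0.03  ]
stop [225.3, 230.2] 0.41 [ 0.5002 -0.1037  0.03  ]
petri [222.9, 154.9] 0.58 [0.6173 0.0558 0.03  ]
vial [230.2, 147.8] 0.61 [0.5928 0.0839 0.03  ]
bottle [184.2, 357.3] 0.93 [ 0.5024 -0.5334  0.03  ]
side (array([0.2810849 , 0.6931933 , 0.68266428]), array([ 0.1633583 , -0.79741278, -0.58092802]))
rack [231.8, 244.9] 0.73 [ 0.5214 -0.1053  0.03  ]
rail [222.1, 199.3] 0.96 [ 0.6292 -0.1154  0.03  ]
stop [184.3, 303.9] 0.71 [ 0.43   -0.3246  0.03  ]
petri [274.2, 157.0] 0.93 [0.6509 0.0624 0.03  ]
petri [203.2, 326.0] 0.55 [ 0.3649 -0.2551  0.03  ]
vial [204.2, 324.6] 0.67 [ 0.3676 -0.2502  0.03  ]
vial [292.1, 179.9] 0.56 [0.5899 0.0977 0.03  ]
bottle [141.0, 296.4] 0.71 [ 0.4912 -0.5481  0.03  ]
{'t': 0.7, 'q': array([-1.28969415,  0.3108538 ,  0.01395643,  1.51148793, -0.00439841,
        1.3191866 , -0.02722991]), 'dq': array([ 0.00046088,  0.00098303, -0.00079579,  0.00027932, -0.00147446,
       -0.00140786,  0.00176229]), 'joint_torque': array([-3.06952879e-04, -3.79686964e+01,  1.45456782e-01, -2.30813384e+01,
        1.20957333e-02,  1.86546720e-03, -1.05919489e-05]), 'tool_pos': array([0.17443071, 0.52163506, 0.231334  ]), 'ee_rot': array([1.60657899e-01, 9.87010151e-01, 4.65043451e-05, 1.06805186e-05]), 'contact_force': array([-0.0496495 , -0.6217465 ,  0.11878584]), 'wrist_torque': array([ 0.01208244,  0.0981087 , -0.03930608]), 'finger_force': 0.0, 'grip_width': 0.9994902823925341}
```

```bash
python3 -c "
import cv2
for n,(a,b,c,d) in dict(scene=(150,310,110,390),side=(120,330,100,380)).items():
    i=cv2.imread(f'pics/{n}0.png')[a:b,c:d];cv2.imwrite(f'pics/{n}0c.png',cv2.resize(i,None,fx=2.8,fy=2.8,interpolation=cv2.INTER_CUBIC))"
```

```text
(no output)
```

View pics/side0c.png

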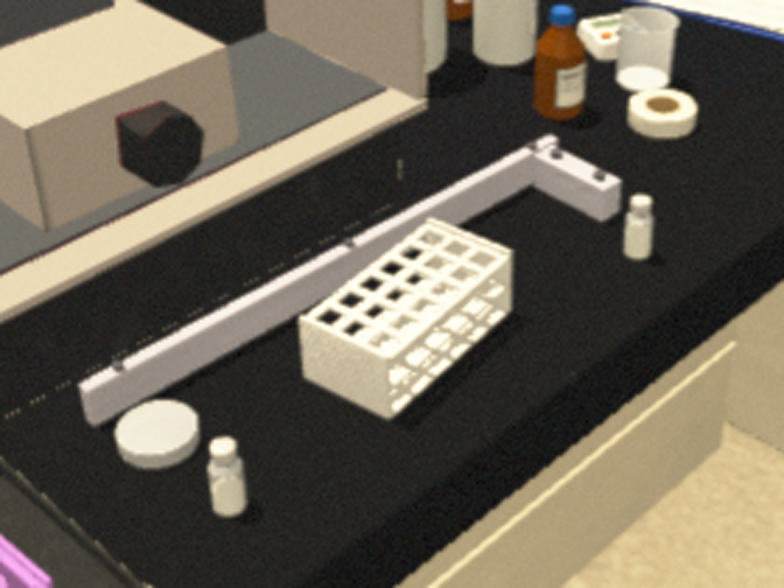

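View pics/scene0c.png

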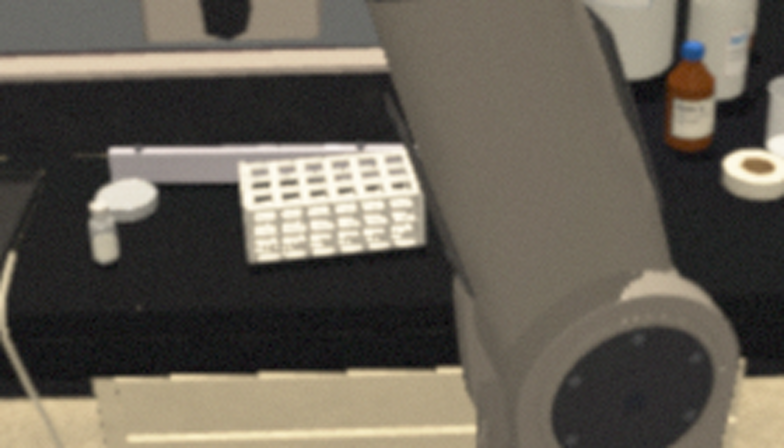

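The side view shows the rack in the middle: crop corners of its top at about (302,320), (388,358), (512,253) and (430,220). The stop is at the rail's right end, crop (575,180), with the petri dish at the left end, (158,432). The scene view is partly hidden by the arm.

Run:
```python
from h import *
S=get_image("side");C=get_image("scene")
s=lambda x,y:(y/2.8+120,x/2.8+100); c=lambda x,y:(y/2.8+150,x/2.8+110)
print("rack side top",[at(S,s(*p),.06) for p in((302,320),(388,358),(512,253),(430,220))])
print("rack scene top",[at(C,c(*p),.06) for p in((240,164),(245,205),(424,192),(404,152))])
print("rail side front bottom",[at(S,s(*p),0) for p in((97,422),(300,312),(530,190))])
print("rail scene left end top back/ bottom front",at(C,c(110,150),.035),at(C,c(112,182),0),at(C,c(238,182),0))
print("stop top near edge (left front,right front), bottom",at(S,s(602,192),.035),at(S,s(620,180),.035),at(S,s(602,219),0),at(S,s(533,172),.035))
print("petri",at(S,s(158,425),.014),at(C,c(127,193),.014))
print("vial",at(S,s(225,448),.054),at(C,c(99,208),.054))
print("vialb",at(S,s(641,200),.054))
```

```text
rack side top [array([ 0.5819, -0.043 ,  0.06  ]), array([ 0.5087, -0.016 ,  0.06  ]), array([ 0.4498, -0.1617,  0.06  ]), array([ 0.5241, -0.1911,  0.06  ])]
rack scene top [array([ 0.5784, -0.0456,  0.06  ]), array([ 0.5084, -0.0187,  0.06  ]), array([ 0.442 , -0.1626,  0.06  ]), array([ 0.5154, -0.185 ,  0.06  ])]
rail side front bottom [array([0.7163, 0.0342, 0.    ]), array([ 0.6159, -0.1234,  0.    ]), array([ 0.4706, -0.3456,  0.    ])]
rail scene left end top back/ bottom front [0.7171 0.0349 0.035 ] [0.7159 0.0382 0.    ] [ 0.6468 -0.0687  0.    ]
stop top near edge (left front,right front), bottom [ 0.3991 -0.304   0.035 ] [ 0.3866 -0.3271  0.035 ] [ 0.3986 -0.314   0.    ] [ 0.4641 -0.3219  0.035 ]
petri [0.664  0.0407 0.014 ] [0.6632 0.0398 0.014 ]
vial [0.5893 0.0903 0.054 ] [0.584  0.0899 0.054 ]
vialb [ 0.3618 -0.2703  0.054 ]
```

Emit:
arm_command --moves '[[[2, -4.5, 0, 0, 0, -0.05], [2, -4.5, 0, 0, 0, -0.05], [2, -4.5, 0, 0, 0, -0.05], [2, -4.5, 0, 0, 0, -0.05], [2, -4.5, 0, 0, 0, -0.05]]]' --hand 6

```text
t: 1.3
tool_pos: [0.2751, 0.2948, 0.2315]
ee_rot: [0.283, 0.959, 0.0, 0.0]
contact_force: [0.8, 0.9, -0.8]
grip_width: 0.701
finger_force: 0.0
```

```bash
python3 -c "
from rig import *
print(grasp_offset)"
```

```text
0.0187
```

Emit:
arm_command --moves '[[[2, -4.4, 0, 0, 0, 0], [2, -4.4, 0, 0, 0, 0], [2, -4.4, 0, 0, 0, 0], [2, -4.4, 0, 0, 0, 0], [2, -4.4, 0, 0, 0, 0]]]'

```text
t: 1.8
tool_pos: [0.375, 0.0748, 0.2317]
ee_rot: [0.282, 0.959, 0.001, 0.0]
contact_force: [0.7, 0.8, 0.8]
grip_width: 0.704
finger_force: 0.0
```

Emit:
arm_command --moves '[[[2, -4.3, 0, 0, 0, 0], [2, -4.3, 0, 0, 0, 0], [2, -4.1, 0, 0, 0, 0], [0, 0, 0, 0, 0, 0], [0, 0, 0, 0, 0, 0]]]'

```text
t: 2.3
tool_pos: [0.4345, -0.0512, 0.2313]
ee_rot: [0.284, 0.959, 0.0, -0.0]
contact_force: [0.3, 0.3, 0.4]
grip_width: 0.704
finger_force: 0.0
```

Run:
```python
from h import *
for n in("scene","wrist"):
    im=get_image(n);cv2.imwrite(f"pics/{n}1.png",im["pixels"])
print(get_state()["tool_pos"])
```

```text
[ 0.4340567  -0.04888652  0.23109354]
```

View pics/wrist1.png

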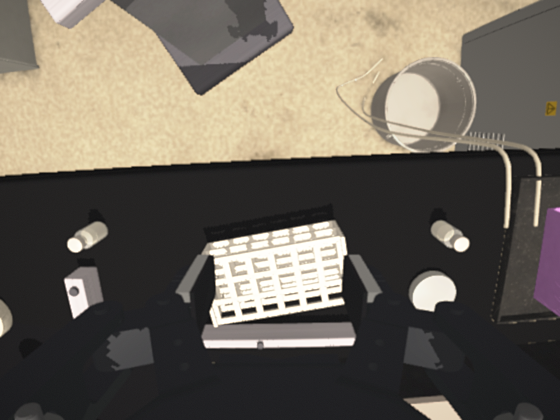

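The wrist picture shows the rack near (278,270), the rail edge nearly level at row 325 (so the tool is aligned with it), the stop at (83,290), and the petri dish at (433,291).

Run:
```python
from h import *
W=get_image("wrist");p=get_state()["tool_pos"]
print("cam",ray(W,(210,280)),"tcp px",proj(W,p),"below",proj(W,[p[0],p[1],.06]))
print("rack top",[at(W,q,.06) for q in((246,210),(235,345),(297,343),(325,213))])
print("rail front top",at(W,(325,204),.035),at(W,(324,352),.035))
for x,y,z in((-.041,.105,.06),):pass
R=lambda x,y,z:np.array([.58+.84*x+.543*y,-.175-.543*x+.84*y,z])
print("pred rail top pts",proj(W,R(0,.1,.035)),proj(W,R(0,-.1,.035)))
print("pred stop inner top",proj(W,R(-.084,-.213,.035)),proj(W,R(0,-.213,.035)))
for t in("stop","petri","rack","vial"):
  for f in find_in(t,"wrist")[:2]: print(t,f["pixel"],f["score"],at(W,f["pixel"],.03))
```

```text
cam (array([ 0.37641297, -0.01171054,  0.3736464 ]), array([ 0.22614906, -0.13739226, -0.96438651])) tcp px [np.float64(268.04334533229263), np.float64(278.1384447276503)] below [np.float64(193.04024115764585), np.float64(277.99845612786146)]
rack top [array([ 0.4432, -0.1396,  0.06  ]), array([ 0.5093, -0.014 ,  0.06  ]), array([ 0.572 , -0.0515,  0.06  ]), array([ 0.5234, -0.1944,  0.06  ])]
rail front top [ 0.5292 -0.2185  0.035 ] [ 0.6269 -0.0638  0.035 ]
pred rail top pts [np.float64(338.34330963991266), np.float64(335.82026511338256)] [np.float64(337.4023868473064), np.float64(176.78908787297064)]
pred stop inner top [np.float64(275.7918307806426), np.float64(78.39141594986518)] [np.float64(334.84393531123794), np.float64(90.60821986657731)]
stop [291.1, 81.7] 0.82 [ 0.4119 -0.3238  0.03  ]
petri [290.0, 428.1] 0.74 [0.6405 0.0372 0.03  ]
petri [233.6, 88.7] 0.67 [ 0.3604 -0.2638  0.03  ]
rack [270.4, 275.2] 0.61 [ 0.5161 -0.1052  0.03  ]
vial [236.3, 89.3] 0.78 [ 0.3633 -0.2654  0.03  ]
vial [234.9, 447.3] 0.66 [0.5874 0.0869 0.03  ]
```

Emit:
arm_command --moves '[[[0, 0, -4.5, 0, 0, 0], [0, 0, -4.5, 0, 0, 0], [0, 0, -4.5, 0, 0, 0], [0, 0, -4.5, 0, 0, 0], [0, 0, -4, 0, 0, 0]]]'

```text
t: 3.15
tool_pos: [0.434, -0.0495, 0.0095]
ee_rot: [0.282, 0.959, 0.0, -0.0]
contact_force: [0.5, 0.3, 1.1]
grip_width: 0.702
finger_force: 0.0
```

Emit:
arm_command --moves '[[[1.0, -0.65, 0, 0, 0, 0], [1.0, -0.65, 0, 0, 0, 0], [0.7, -0.45, 0, 0, 0, 0], [0.7, -0.45, 0, 0, 0, 0], [0.7, -0.45, 0, 0, 0, 0]]]'

```text
t: 3.65
tool_pos: [0.4772, -0.0769, 0.0129]
ee_rot: [0.282, 0.959, 0.001, 0.001]
contact_force: [-1.0, 1.0, 1.2]
grip_width: 0.701
finger_force: 0.7
```

Emit:
arm_command --moves '[[[0.6, -0.39, 0, 0, 0, 0], [0.6, -0.39, 0, 0, 0, 0], [0.6, -0.39, 0, 0, 0, 0], [0.6, -0.39, 0, 0, 0, 0], [0.6, -0.39, 0, 0, 0, 0]]]'

```text
t: 4.15
tool_pos: [0.5056, -0.095, 0.012]
ee_rot: [0.282, 0.959, 0.001, -0.001]
contact_force: [-3.0, 3.5, 5.9]
grip_width: 0.698
finger_force: 1.3
```

Run:
```python
from h import *
im=get_image("side");cv2.imwrite("pics/side2.png",cv2.resize(im["pixels"][120:330,100:380],None,fx=2.8,fy=2.8,interpolation=cv2.INTER_CUBIC))
```

```text
(no output)
```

View pics/side2.png

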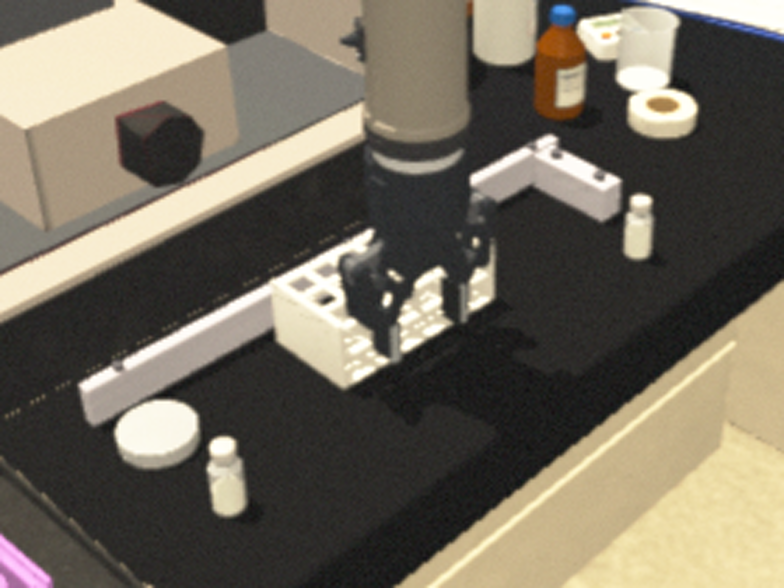

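The rack is now parallel to the rail and about 1 cm short of it (left end top corner at crop (273,282)). I'll keep pushing slowly.

Emit:
arm_command --moves '[[[0.3, -0.19, 0, 0, 0, 0], [0.3, -0.19, 0, 0, 0, 0], [0.3, -0.19, 0, 0, 0, 0], [0.2, -0.13, 0, 0, 0, 0], [0.0, 0, 0, 0, 0, 0]]]'

```text
t: 4.7
tool_pos: [0.5163, -0.1028, 0.012]
ee_rot: [0.282, 0.959, 0.001, -0.0]
contact_force: [-2.7, 2.4, 6.8]
grip_width: 0.704
finger_force: 0.6
```

Emit:
arm_command --moves '[[[0.15, -0.1, 0, 0, 0, 0], [0.15, -0.1, 0, 0, 0, 0], [0.15, -0.1, 0, 0, 0, 0], [0.0, 0, 0, 0, 0, 0]]]'

```text
t: 5.1
tool_pos: [0.5174, -0.1037, 0.012]
ee_rot: [0.281, 0.96, 0.002, -0.005]
contact_force: [-9.7, 4.7, 16.9]
grip_width: 0.702
finger_force: 7.0
```

Emit:
arm_command --moves '[[[-0.4, 0.26, 0, 0, 0, 0], [-1.2, 0.8, 0, 0, 0, 0], [-2, 1.3, 0, 0, 0, 0], [-0.5, 0.3, 4.5, 0, 0, 0], [0, 0, 4.5, 0, 0, 0]]]' --hand 0

```text
t: 5.6
tool_pos: [0.4773, -0.0791, 0.1009]
ee_rot: [0.282, 0.959, -0.001, -0.002]
contact_force: [1.7, 0.7, 0.4]
grip_width: 0.004
finger_force: 0.0
```

Run:
```python
from h import *
im=get_image("side");cv2.imwrite("pics/side3.png",cv2.resize(im["pixels"][120:330,100:380],None,fx=2.8,fy=2.8,interpolation=cv2.INTER_CUBIC))
print(get_state()["tool_pos"],get_state()["grip_width"])
```

```text
[ 0.48425273 -0.08135257  0.10898479] -0.0002661766139165333
```

View pics/side3.png

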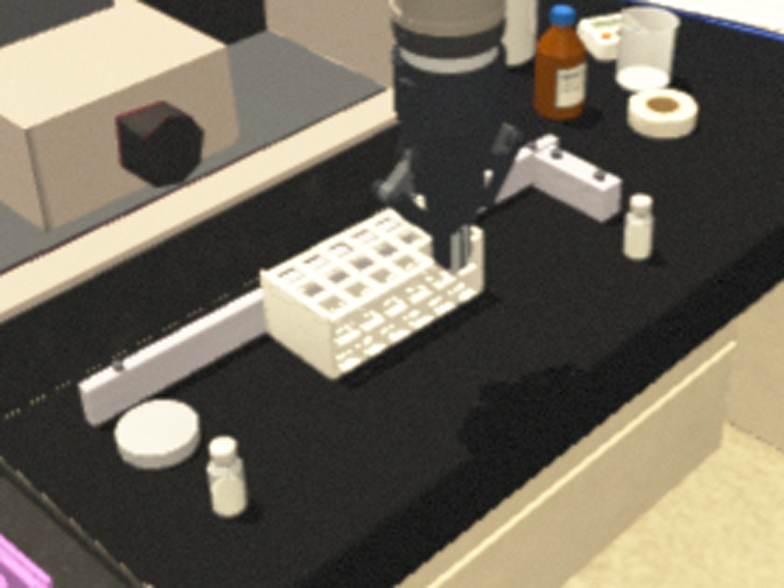

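The rack lies against the rail, with its left end's top corners at crop (262,272) and (332,318). Next I compute the end-push start point.

Run:
```python
from h import *
S=get_image("side")
A=np.array([[.84,-.543],[.543,.84]])
for p in((262,272),(332,318),(483,232)): 
    w=at(S,(p[1]/2.8+120,p[0]/2.8+100),.06); print(w,A@(w[:2]-[.58,-.175]))
p=get_state()["tool_pos"];print(p,A@(p[:2]-[.58,-.175]))
```

```text
[ 0.6312 -0.0921  0.06  ] [-0.0020067  0.0974376]
[ 0.5613 -0.0503  0.06  ] [-0.0834201  0.0945939]
[ 0.4784 -0.1846  0.06  ] [-0.0801312 -0.0632328]
[ 0.48494607 -0.08154065  0.10701699] [-0.13059372  0.02689157]
```

Emit:
arm_command --moves '[[[4.5, 1.4, 0, 0, 0, 0], [4.5, 1.4, 0, 0, 0, 0], [4.5, 1.5, 0, 0, 0, 0], [0, 0, 0, 0, 0, 0]]]'

```text
t: 6.1
tool_pos: [0.6205, -0.0324, 0.0993]
ee_rot: [0.279, 0.96, 0.001, 0.002]
contact_force: [-1.6, 0.8, 0.3]
grip_width: -0.001
finger_force: 0.0
```

Emit:
arm_command --moves '[[[0, 0, -3, 0, 0, 0], [0, 0, -3, 0, 0, 0], [0, 0, -2, 0, 0, 0], [0, 0, 0, 0, 0, 0]]]'

```text
t: 6.5
tool_pos: [0.6113, -0.0368, 0.0174]
ee_rot: [0.283, 0.959, -0.001, -0.004]
contact_force: [-0.7, 0.2, -1.0]
grip_width: -0.001
finger_force: 0.0
```

Emit:
arm_command --moves '[[[0.6, -0.4, 0.2, 0, 0, 0], [-0.54, -0.84, 0, 0, 0, 0], [-0.54, -0.84, 0, 0, 0, 0], [-0.54, -0.84, 0, 0, 0, 0], [-0.54, -0.84, 0, 0, 0, 0]]]'

```text
t: 7.0
tool_pos: [0.5999, -0.0749, 0.0245]
ee_rot: [0.283, 0.959, 0.001, 0.001]
contact_force: [1.5, 2.0, 1.5]
grip_width: 0.0
finger_force: 1.0
```

Emit:
arm_command --moves '[[[-0.54, -0.84, 0, 0, 0, 0], [-0.54, -0.84, 0, 0, 0, 0], [-0.54, -0.84, 0, 0, 0, 0], [-0.54, -0.84, 0, 0, 0, 0], [-0.54, -0.84, 0, 0, 0, 0]]]'

```text
t: 7.5
tool_pos: [0.5718, -0.117, 0.0232]
ee_rot: [0.282, 0.959, 0.0, -0.0]
contact_force: [1.0, 1.9, 1.9]
grip_width: -0.003
finger_force: 1.0
```

Run:
```python
from h import *
im=get_image("side");cv2.imwrite("pics/side4.png",cv2.resize(im["pixels"][120:330,100:380],None,fx=2.8,fy=2.8,interpolation=cv2.INTER_CUBIC))
```

```text
(no output)
```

View pics/side4.png

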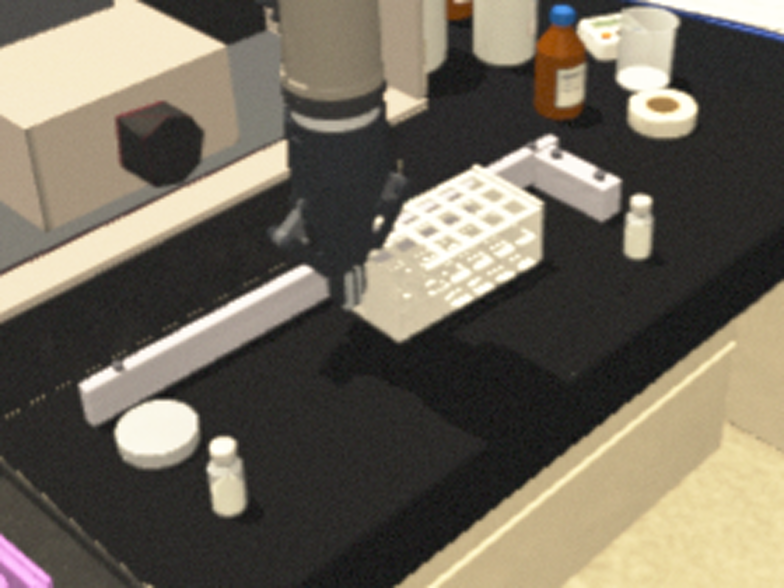

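The rack slides cleanly along the rail; its right end is at crop (543,210) and still clear of the stop.

Emit:
arm_command --moves '[[[-0.54, -0.84, 0, 0, 0, 0], [-0.54, -0.84, 0, 0, 0, 0], [-0.54, -0.84, 0, 0, 0, 0], [-0.54, -0.84, 0, 0, 0, 0], [-0.54, -0.84, 0, 0, 0, 0]]]'

```text
t: 8.05
tool_pos: [0.5445, -0.1594, 0.0231]
ee_rot: [0.283, 0.959, -0.0, -0.0]
contact_force: [0.0, 1.7, 0.1]
grip_width: 0.002
finger_force: 0.6
```

Emit:
arm_command --moves '[[[-0.27, -0.42, 0, 0, 0, 0], [-0.27, -0.42, 0, 0, 0, 0], [-0.27, -0.42, 0, 0, 0, 0], [-0.27, -0.42, 0, 0, 0, 0], [-0.16, -0.25, 0, 0, 0, 0]]]'

```text
t: 8.55
tool_pos: [0.5325, -0.1782, 0.0232]
ee_rot: [0.283, 0.959, -0.0, -0.0]
contact_force: [0.5, 0.8, -0.5]
grip_width: -0.001
finger_force: 0.4
```

Emit:
arm_command --moves '[[[-0.16, -0.25, 0, 0, 0, 0], [-0.16, -0.25, 0, 0, 0, 0], [-0.16, -0.25, 0, 0, 0, 0], [0, 0, 0, 0, 0, 0]]]'

```text
t: 8.95
tool_pos: [0.5287, -0.1834, 0.0233]
ee_rot: [0.282, 0.959, 0.001, -0.0]
contact_force: [2.0, 4.3, -0.1]
grip_width: 0.001
finger_force: 1.9
```

Emit:
arm_command --moves '[[[-0.16, -0.25, 0, 0, 0, 0], [-0.1, -0.17, 0, 0, 0, 0], [0, 0, 0, 0, 0, 0]]]'

```text
t: 9.25
tool_pos: [0.5281, -0.1832, 0.0234]
ee_rot: [0.28, 0.96, 0.004, 0.0]
contact_force: [4.2, 10.1, 1.8]
grip_width: -0.0
finger_force: 5.1
```

It has met the stop: the tool no longer advances and the force is rising. I'll back off and look.

Emit:
arm_command --moves '[[[0.3, 0.5, 0, 0, 0, 0], [1, 1.6, 0, 0, 0, 0], [1, 1.6, 1, 0, 0, 0], [1, 1.5, 4.5, 0, 0, 0], [1, 1.5, 4.5, 0, 0, 0]]]'

```text
t: 9.75
tool_pos: [0.5673, -0.1232, 0.1233]
ee_rot: [0.283, 0.959, -0.002, -0.001]
contact_force: [1.8, -0.3, 0.5]
grip_width: -0.001
finger_force: 0.0
```

Emit:
arm_command --moves '[[[-1, 4, 2, 0, 0, 0], [-1, 4, 2, 0, 0, 0], [-1, 4, 2, 0, 0, 0], [0, 0, 0, 0, 0, 0]]]'

```text
t: 10.15
tool_pos: [0.5398, 0.0049, 0.1856]
ee_rot: [0.277, 0.961, 0.003, 0.002]
contact_force: [0.5, 0.1, -0.5]
grip_width: -0.004
finger_force: 0.0
```

Run:
```python
from h import *
for n,(a,b,c,d) in dict(scene=(160,260,200,350),side=(150,260,200,350)).items():
    im=get_image(n);cv2.imwrite(f"pics/{n}5.png",cv2.resize(im["pixels"][a:b,c:d],None,fx=5,fy=5,interpolation=cv2.INTER_CUBIC))
```

```text
(no output)
```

View pics/side5.png

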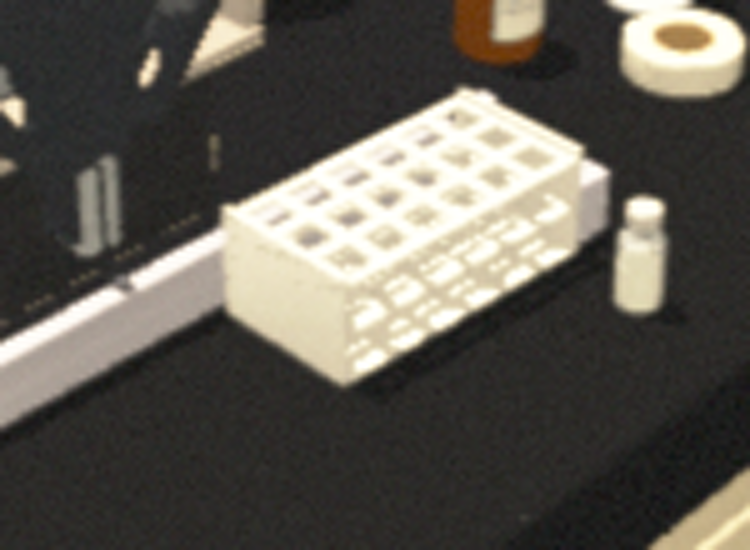

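View pics/scene5.png

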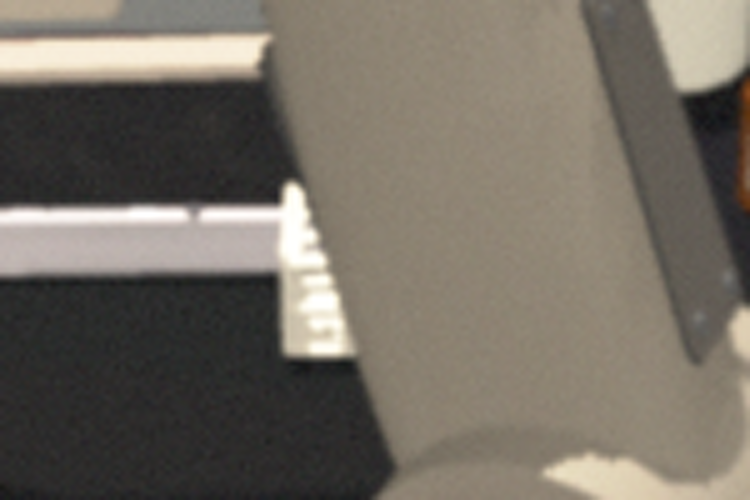

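The rack sits at the stop with its end against it: side crop top corners (228,208), (345,285), (583,148), (465,90). I'll check the angle and gap in numbers.

Run:
```python
from h import *
S=get_image("side");A=np.array([[.84,-.543],[.543,.84]])
f=lambda p,z:(A@(at(S,(p[1]/5+150,p[0]/5+200),z)[:2]-[.58,-.175])).round(4)
for p in((228,208),(345,285),(583,148),(465,90)):print("top",f(p,.06))
for p in((345,385),(577,248),(228,312)):print("bottom",f(p,0))
for p in((0,432),(215,321)):print("rail bottom",f(p,0))
```

```text
top [-0.0042 -0.0499]
top [-0.0863 -0.0463]
top [-0.0826 -0.2093]
top [-0.0054 -0.2074]
bottom [-0.0827 -0.05  ]
bottom [-0.0816 -0.2114]
bottom [-0.0027 -0.0493]
rail bottom [-0.0012  0.0855]
rail bottom [-0.0039 -0.0399]
```

Flush to within about 2–4 mm by measurement. I'll give one gentle press toward the rail to be sure.

Emit:
arm_command --moves '[[[-2.7, -4, 0, 0, 0, 0], [-2.7, -4, 0, 0, 0, 0], [-2.7, -4, 0, 0, 0, 0], [-2.7, -4, 0, 0, 0, 0], [-2.7, -4, 0, 0, 0, 0]]]' --hand 4

```text
t: 10.8
tool_pos: [0.4006, -0.2063, 0.1828]
ee_rot: [0.285, 0.959, -0.001, -0.0]
contact_force: [0.5, -0.6, -1.0]
grip_width: 0.47
finger_force: 0.0
```

Emit:
arm_command --moves '[[[0, 0, 0, 0, 0, 0], [0, 0, 0, 0, 0, 0]]]'

```text
t: 11.0
tool_pos: [0.4016, -0.2054, 0.183]
ee_rot: [0.286, 0.958, -0.0, -0.0]
contact_force: [0.2, 0.1, -0.4]
grip_width: 0.47
finger_force: 0.0
```

Emit:
arm_command --moves '[[[0, 0, -4.5, 0, 0, 0], [0, 0, -4.5, 0, 0, 0], [0, 0, -4.5, 0, 0, 0], [0, 0, -3.5, 0, 0, 0], [0, 0, 0, 0, 0, 0]]]'

```text
t: 11.5
tool_pos: [0.3993, -0.1997, 0.0087]
ee_rot: [0.282, 0.959, 0.0, -0.006]
contact_force: [-1.1, 0.0, -0.4]
grip_width: 0.467
finger_force: 0.0
```

Emit:
arm_command --moves '[[[0.8, -0.52, 0, 0, 0, 0], [0.8, -0.52, 0, 0, 0, 0], [0.8, -0.52, 0, 0, 0, 0], [0.3, -0.19, 0, 0, 0, 0], [0.3, -0.19, 0, 0, 0, 0]]]'

```text
t: 12.0
tool_pos: [0.4348, -0.2224, 0.0143]
ee_rot: [0.282, 0.959, -0.0, 0.001]
contact_force: [-0.5, -0.3, 0.5]
grip_width: 0.471
finger_force: 0.0
```

Emit:
arm_command --moves '[[[0.2, -0.13, 0, 0, 0, 0], [0.2, -0.13, 0, 0, 0, 0], [0.2, -0.13, 0, 0, 0, 0], [0, 0, 0, 0, 0, 0]]]'

```text
t: 12.4
tool_pos: [0.4395, -0.2256, 0.0132]
ee_rot: [0.282, 0.959, 0.0, -0.0]
contact_force: [-1.4, 0.1, 0.1]
grip_width: 0.47
finger_force: 0.0
```

Emit:
arm_command --moves '[[[0.15, -0.1, 0, 0, 0, 0], [0.15, -0.1, 0, 0, 0, 0], [0.15, -0.1, 0, 0, 0, 0], [0, 0, 0, 0, 0, 0]]]'

```text
t: 12.8
tool_pos: [0.4398, -0.2261, 0.0125]
ee_rot: [0.282, 0.959, 0.002, -0.005]
contact_force: [-8.8, 5.1, 8.4]
grip_width: 0.471
finger_force: 0.0
```

It was already hard against the rail: firm contact with no movement. I'll retreat.

Emit:
arm_command --moves '[[[-0.4, 0.26, 0, 0, 0, 0], [-1.2, 0.8, 0, 0, 0, 0], [-1.5, 1, 0, 0, 0, 0], [0, 0, 4.5, 0, 0, 0], [0, 0, 4.5, 0, 0, 0]]]'

```text
t: 13.3
tool_pos: [0.4121, -0.2076, 0.1035]
ee_rot: [0.283, 0.959, -0.0, -0.001]
contact_force: [2.1, 0.1, 0.5]
grip_width: 0.471
finger_force: 0.0
```

Emit:
arm_command --moves '[[[0, 3, 3, 0, 0, 0], [0, 3, 3, 0, 0, 0], [0, 0, 0, 0, 0, 0], [0, 0, 0, 0, 0, 0]]]'

```text
t: 13.7
tool_pos: [0.4143, -0.1478, 0.164]
ee_rot: [0.281, 0.96, 0.0, 0.002]
contact_force: [-0.7, -0.6, -0.2]
grip_width: 0.472
finger_force: 0.0
```

Run:
```python
from h import *
im=get_image("side");cv2.imwrite("pics/side6.png",cv2.resize(im["pixels"][120:330,100:380],None,fx=2.8,fy=2.8,interpolation=cv2.INTER_CUBIC))
```

```text
(no output)
```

View pics/side6.png

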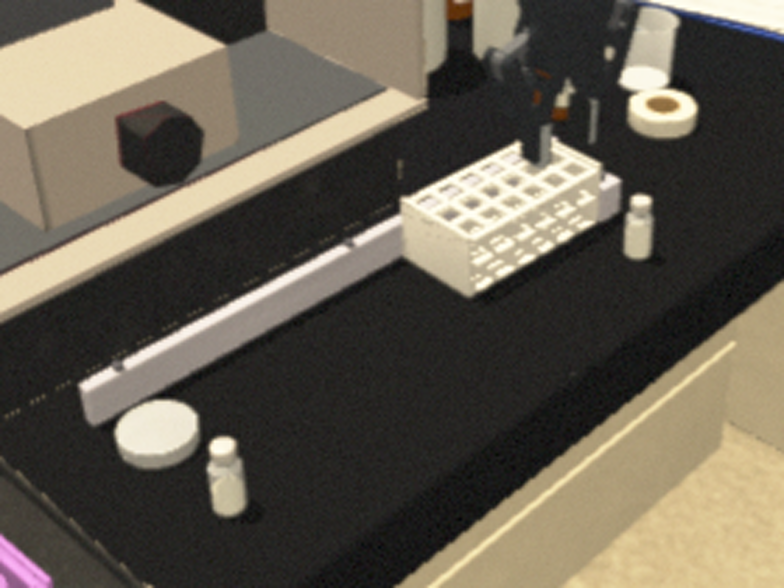

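The rack is flush in the corner (near corner at crop (470,293)). The petri dish (158,432), both vials (227,478) and (640,228), and the rest are where they were.

```bash
python3 -c "
from rig import *
print(close_job())"
```

```text
the job is handed in; nothing more can be done
None
```

I pushed the rack flat against the rail and slid it into the stop. The last picture shows it flush against both with the other things unmoved, and the job is handed in; no verdict came back.

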